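# Dial open the tool lockbox

### The job

Unlock the larger of the two steel lockboxes on the bench: turn its combination dial clockwise to 4, then counterclockwise back past 3 and 2 to 1, then clockwise past 2 to 3, pausing a moment with the pointer on each of the three numbers (a number is that many white dots). Then, leaving the dial on 3, slide the bolt on its lid all the way back out of its keeper and let go. Leave the smaller box's dial alone.

Things in the scene. Friction and masses are not known exactly. Their poses are not given: they have to be found in the camera images.
- dial (a joint): Angle of the larger box's dial (rad), growing clockwise from above; stops at -1.1 and 1.1. At 0 the white pointer end of its grip bar points to the box's far (hinge) side, its +x. Numbers are rows of white dots round the dial: 1 (one dot) at -0.785, 2 at -0.262, 3 at 0.262, 4 at 0.785. Starts at -0.5 to 0.4; friction 0.05 N m, stays where left.
- dial_grip (a point): Gripping point on that dial's axis; x runs along the bar to its white pointer end, z up. Black upright bar 56 mm long (x), 14 thick (y), 32 high; point 9 mm below its top, 23 above its 68 mm dark steel disc, 34 above the lid of the larger grey box (240 x 320 mm, 90 high, fixed). The box's yaw is this point's yaw plus the dial angle.
- bolt_grip (a point): On the axis of the bolt's upright steel post (16 mm diameter, 40 tall) on the larger box's lid, 14 mm below its top, 26 above the flat bolt bar. Axes are the box's: x from front to far side, z up. Shut at the start; slides 40 mm along its +x to its stop (drawn), friction 2 N, stays where left. When shut, the dial's axis is at x +45, y -160 mm from here.
- small_dial (a joint): Angle of the similar, smaller dial on the other, smaller lockbox (170 x 200 mm, 60 mm high), 0 at the start; leave it alone. The smaller box stands at the other side, left or right of the larger one.

How it is judged:
On the way, in this order (a step that is already met when the one before it is completed fails the run):
1. the dial rests on 4 (value of joint dial between 0.6109 and 0.9599 rad), for 0.2 s.
2. then, turned back counterclockwise, it rests on 1 (value of joint dial between -0.9599 and -0.6109 rad), for 0.2 s.
3. then, turned clockwise again, it rests on 3 (value of joint dial between 0.0873 and 0.4363 rad), for 0.2 s.
4. then the bolt is drawn (distance of bolt_grip from where it was at the start of the episode above 0.03 m), for 0.2 s.
At the end, for the whole second after the job is handed in: The larger box's dial is at rest within 10 degrees of 3, after resting 0.2 s within 10 degrees of 4, of 1 and of 3 in that order; its bolt is then drawn by at least 30 of its 40 mm (all of step 3 and distance of bolt_grip from where it was at the start of the episode above 0.03 m and velocity of joint dial between -0.05 and 0.05 rad/s); the robot touches nothing.
It fails at once if the bolt is pulled (more than 10 mm) while the dial is not within 10 degrees of 3 (distance of bolt_grip from where it was at the start of the episode above 0.01 m and not (value of joint dial between 0.0873 and 0.4363 rad)).
It fails at once if the smaller box's dial is turned by more than 0.2 rad (value of joint small_dial above 0.2 rad or value of joint small_dial below -0.2 rad).
It also fails if it takes over 48 s, if anything falls off the work surface, if the arm or the gripper's body presses on something with over 40 N, if the wrist force passes 120 N, or if a joint passes its speed limit or range.

### The arm

A 6-joint arm with a two-finger parallel gripper is mounted at the origin on the work surface. World frame = base frame: x ahead of the robot, y to its left, z up, the work surface at z = 0. Lengths are in m, angles in rad, forces in N, time in s.
With the tool pointing down it reaches from about 0.225 to 0.875 m from the base axis. Payload 3.4 kg.
Tool frame: the origin (TCP) lies midway between the tips of the shut fingers; the grasp point (between the pads) lies 19 mm behind it (robot.grip_point_offset is the y of the grasp point in the tool frame, in m); y points along the fingers, x is the direction in which the jaws open and shut, and the axes are right-handed (so a half turn about y gives the same grasp; the last joint's range is limited). The gripper opens to 85 mm and grips with 20 to 120 N. Pads are 22 mm wide; open, the fingers measure 114 mm over their backs; the gripper's body (76 mm by 85 mm) begins 54 mm behind the grasp point. The pads swing forward as they close: fully open they stand 13 mm farther back than shut.
Start: joints at [-1.227, 0.276, 1.505, -0, 1.361, -0.121], TCP at [0.258, -0.514, 0.231] pointing down, gripper open.
Joint ranges: [-2.89, 2.89], [-0.75, 2.08], [0.22, 2.7], [-1.18, 4.32], [0.11, 2.71], [-2.7, 2.7]. Speed limits (rad/s): [2.57, 2.57, 3.14, 3.14, 3.14, 3.14].

### API

Orientations are given as a rotation vector (axis times angle).
In Python, from cell import get_state, eyes, ticket, robot gives the robot as it stands.
- The arm moves only by the tool apply_moves, never from a script. Its argument "targets" is a list of rows, each an object with "dp": the shift along the tool's x, y, z in mm, a list of three; "turn": the turn, a rotation vector about the tool's x, y, z in rad, a list of three; "grip": the gripper's target within -1 to 1 (shut at 1, half-way at 0, fully open at -1). In form: [{"dp": [x, y, z], "turn": [rx, ry, rz], "grip": grip}, ...]. A call has 1 to 20 rows; each row shifts and turns the commanded pose from where the row before left it, along the tool's axes as they then stand; what a row does not reach is not made up. A row lasts 1/8 s, in which the tool goes at most 62.5 mm and 10.7 degrees, less where a joint would pass 70% of its speed; a pose out of reach is approached as far as the arm can. A call is refused whole if a number of a shift passes 62.5 or a number of a turn 0.188, either way. A call with a gripper value outside its range is refused whole. The fingers move at their own pace and stop on an object; the grip force is fixed at half the most. Time passes only in rows, so rows that do not move let the fingers close. It gives the time, the measured TCP pose, the force and the opening at its end, in the units of the state.
- get_state(): the state, without advancing time (a new reading comes with each control period).
- eyes.snapshot(name): name is "scene" or "top"; returns the picture (420x560x3 uint8, blue, green, red); there is no depth.
- eyes.calibration(name): a dict with "fx", "fy", "cx", "cy" (pixels), "rvec" (rotation vector, rad) and "tvec" (3), from world to camera coordinates, as OpenCV has them. Camera axes: x right, y down, z forward; pixel columns grow to the right and rows downward; lengths in m; the calibration is good to about 2 mm. A picture is of the moment at which its call begins. calibration takes no time and is no camera call.
- ticket.close_job(): hands the job in, once; it reports no verdict.
The state is a dict: "clock": time; "qpos": joint angles; "joint_velocities": joint speeds; "tau": joint torques, N m; "position": TCP position; "orientation": TCP orientation; "force": force on the tool from outside, world axes, zero at the start; "torque": the same for the moment, N m; "width": opening from 0.0 (shut) to 1.0 (fully open).
Only numpy, scipy, OpenCV 4.12 (cv2) and the standard library are available. Lean on these libraries where they do the work, as an engineer would, in place of code of your own. Each camera call takes 0.05 s, during which the arm holds its last target.

## Working session

There is one attempt and no reset: what is moved stays moved. The work goes in short steps, Python scripts to look and compute and a tool call to move; the robot and the scene stay as the last step left them, time stands still between calls to the robot, and variables do not carry over. Pictures are saved under pics/ and viewed, and the job is handed in when it is done.

Besides the shell and the picture viewer there is one more tool, called as name([rows], argument=value, ...), one row to a line, values as JSON. apply_moves: Moves the arm, as the interface text tells. Its arguments: {"type":"object","properties":{"targets":{"type":"array"}},"required":["targets"]}

```bash
mkdir -p pics; ls; python3 - <<'E'
from cell import get_state, eyes, ticket, robot
import cv2
s=get_state()
for k in s: print(k,s[k])
print(robot.grip_point_offset)
for n in ("scene","top"):
    cv2.imwrite(f"pics/{n}0.png",eyes.snapshot(n)); print(n,eyes.calibration(n))
E
```

```text
pics
clock 0.0
qpos [-1.22700222e+00  2.76616422e-01  1.50613314e+00 -8.04731129e-06
  1.36067943e+00 -1.21000605e-01]
joint_velocities [ 0.0011124  -0.00044554 -0.00014806  0.00091094 -0.0013948  -0.00160269]
tau [-3.63697081e-04 -4.16786635e+01 -2.45805055e+01 -2.88463280e-04
  1.11168850e-02  2.39474701e-05]
position [ 0.25755345 -0.51351136  0.23042748]
orientation [-1.39277202  0.86143045 -0.85907248]
force [ 0.0674126  -0.18425355 -1.11129239]
torque [-0.00366131  0.02021534  0.03017019]
width 1.0024870423576029
-0.0187
scene {'fx': 482.9840922256332, 'fy': 482.9840922256332, 'cx': 283.1633108363605, 'cy': 212.11996332663395, 'rvec': array([ 2.12614488,  1.08430962, -0.43048727]), 'tvec': array([-0.31770068, -0.22139611,  1.26314287])}
top {'fx': 423.39005649085647, 'fy': 423.39005649085647, 'cx': 277.81839243426697, 'cy': 211.70080843829, 'rvec': array([ 2.11381373, -2.1684407 ,  0.19667478]), 'tvec': array([0.01301405, 0.55288211, 0.92632289])}
```

View pics/scene0.png

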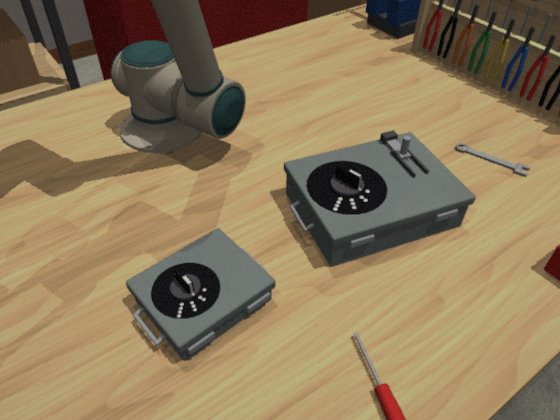

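View pics/top0.png

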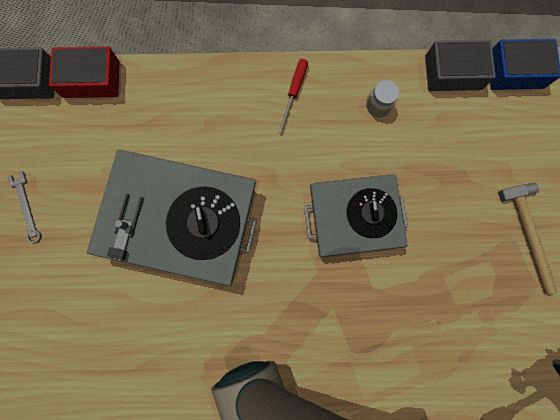

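The larger box is on the left of the top picture: dial near (203,222), post near (123,227). The smaller box is at (372,213). I'll enlarge both for exact pixels.

```bash
python3 - <<'E'
import cv2
t=cv2.imread('pics/top0.png'); s=cv2.imread('pics/scene0.png')
cv2.imwrite('pics/t1.png',cv2.resize(t[140:300,75:275],None,fx=4,fy=3.75,interpolation=cv2.INTER_CUBIC)[:600])
cv2.imwrite('pics/t2.png',cv2.resize(t[180:265,160:250],None,fx=7,fy=7,interpolation=cv2.INTER_CUBIC))
cv2.imwrite('pics/s1.png',cv2.resize(s[120:260,280:480],None,fx=4,fy=4,interpolation=cv2.INTER_CUBIC))
E
```

```text
(no output)
```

View pics/t1.png

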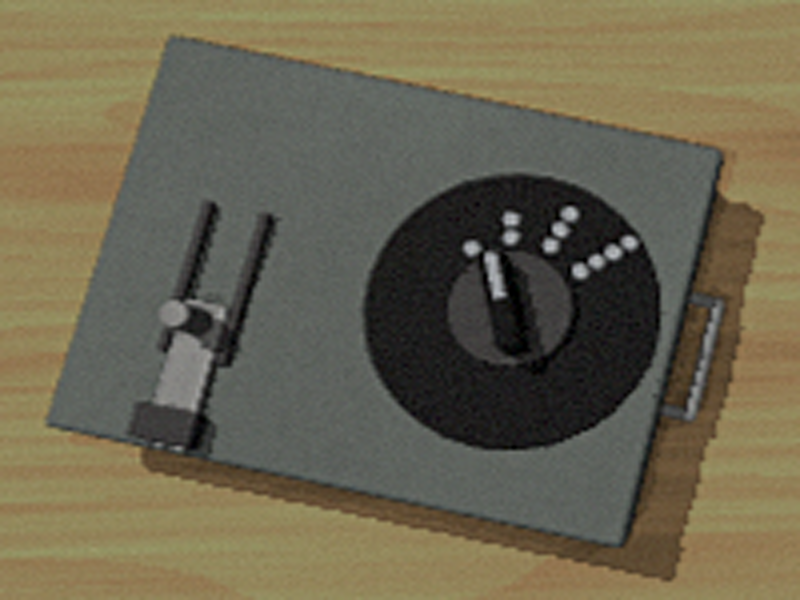

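View pics/t2.png

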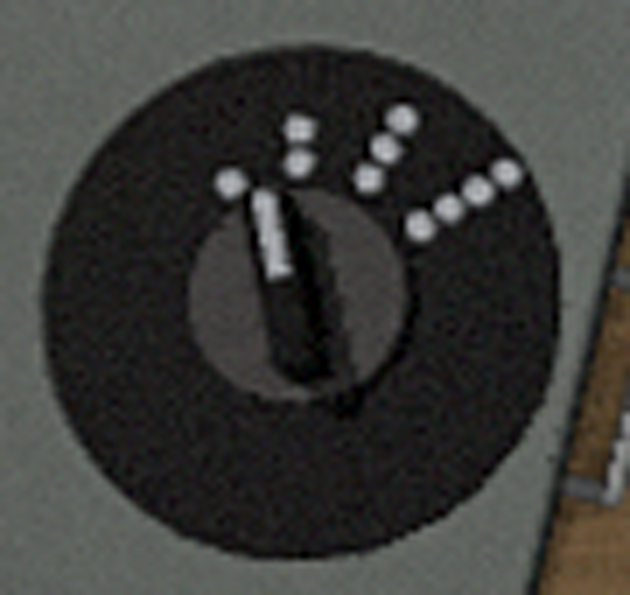

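View pics/s1.png

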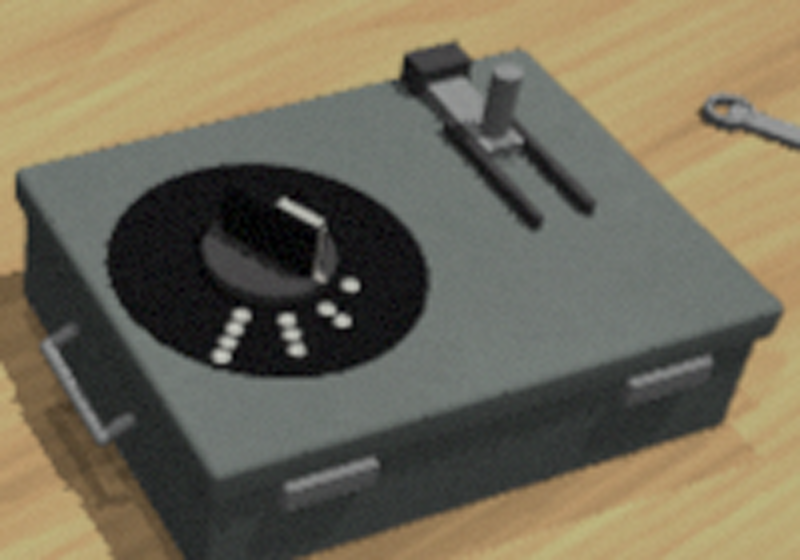

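```bash
cat > h.py <<'E'
import numpy as np, cv2
from scipy.spatial.transform import Rotation as R
from cell import get_state, eyes, ticket, robot
def ray(n,uv):
    c=eyes.calibration(n); M=R.from_rotvec(c['rvec']).as_matrix()
    o=-M.T@c['tvec']; d=M.T@np.array([(uv[0]-c['cx'])/c['fx'],(uv[1]-c['cy'])/c['fy'],1]); return o,d
def at(n,uv,z):
    o,d=ray(n,uv); return o+d*(z-o[2])/d[2]
def tri(uva,uvb):
    o1,d1=ray('top',uva);o2,d2=ray('scene',uvb)
    t=np.linalg.lstsq(np.c_[d1,-d2],o2-o1,rcond=None)[0]
    p,q=o1+d1*t[0],o2+d2*t[1]; return (p+q)/2,np.linalg.norm(p-q)
def proj(n,p):
    c=eyes.calibration(n);K=np.array([[c['fx'],0,c['cx']],[0,c['fy'],c['cy']],[0,0,1]])
    return cv2.projectPoints(np.array(p,float).reshape(-1,1,3),c['rvec'],c['tvec'],K,None)[0].reshape(-1,2)
E
python3 - <<'E'
from h import *
T1=lambda u,v:(75+u/4,140+v/3.75)
T2=lambda u,v:(160+u/7,180+v/7)
S1=lambda u,v:(280+u/4,120+v/4)
c=[at('top',T1(*p),.09)[:2] for p in [(170,36),(722,150),(623,545),(47,425)]]
print(np.round(c,4))
ct=np.mean(c,0);print('center',ct,[np.linalg.norm(c[i]-c[i-1]) for i in range(4)])
for i,j in((0,1),(3,2)):
    d=c[i]-c[j]; print('y yaw',np.arctan2(-d[0],d[1]))
for i,j in((0,3),(1,2)):
    d=c[i]-c[j]; print('x yaw',np.arctan2(d[1],d[0]))
cs=[at('scene',S1(*p),.09)[:2] for p in [(780,312),(212,475),(18,178),(520,52)]]
print('scene corners',np.round(cs,4),np.mean(cs,0))
print('ring',at('top',T2(300,300),.09), at('scene',S1(269,271),.09))
print('disc',at('top',T2(299,295),.101))
# bar
a=at('top',T2(262,195),.133);b=at('top',T2(283,272),.133);e=at('top',T2(305,382),.133)
print('bar',a,b,e,np.arctan2(*(a-e)[1::-1]),np.arctan2(*(a-b)[1::-1]))
print('post top',tri(T1(173,313),S1(509,70)))
for z in (.135,.139,.143): print(at('top',T1(173,313),z),at('scene',S1(509,70),z))
print(' dots')
for p in [(231,183),(300,162),(299,129),(369,180),(386,149),(402,120),(421,227),(450,209),(479,191),(507,173)]: print(at('top',T2(*p),.091))
s=get_state();print(R.from_rotvec(s['orientation']).as_matrix().round(3))
E
```

```text
[[0.6952 0.3544]
 [0.6182 0.0473]
 [0.3893 0.104 ]
 [0.4652 0.4116]]
center [0.54196993 0.22933367] [np.float64(0.23703461218878005), np.float64(0.3165858296232154), np.float64(0.23577938076240101), np.float64(0.31677915853784533)]
y yaw -0.24567817700549155
y yaw -0.24171423746899512
x yaw -0.24370263784882004
x yaw -0.24288271677032533
scene corners [[0.6984 0.3496]
 [0.6182 0.0478]
 [0.397  0.103 ]
 [0.4701 0.4087]] [0.54594654 0.22725548]
ring [0.52501001 0.16356159 0.09      ] [0.52914134 0.16211756 0.09      ]
disc [0.5249629  0.16210402 0.101     ]
bar [0.55063134 0.1680372  0.133     ] [0.52724866 0.16170581 0.133     ] [0.49424835 0.15510891 0.133     ] 0.2253979869851313 0.26443187180951794
post top (array([0.52125998, 0.32946927, 0.13960218]), np.float64(0.0014638192669194558))
[0.52146921 0.33051285 0.135     ] [0.51751777 0.33587084 0.135     ]
[0.52087079 0.32906915 0.139     ] [0.52096238 0.33103209 0.139     ]
[0.52027236 0.32762545 0.143     ] [0.524407   0.32619334 0.143     ]
 dots
[0.56235191 0.18502333 0.091     ]
[0.56851959 0.16352207 0.091     ]
[0.57906862 0.16386429 0.091     ]
[0.56226636 0.14196865 0.091     ]
[0.57202223 0.13664003 0.091     ]
[0.58118075 0.13160696 0.091     ]
[0.54695352 0.12578788 0.091     ]
[0.55243872 0.11671946 0.091     ]
[0.55793669 0.10762993 0.091     ]
[0.56345501 0.098832   0.091     ]
[[ 0.448 -0.001  0.894]
 [-0.894  0.002  0.448]
 [-0.002 -1.     0.   ]]
```

Measurements agree: box yaw is about -0.243, the dial axis about (0.526, 0.163), and the post top about (0.521, 0.329, 0.139). The dial starts at about -0.485. The post-to-dial offset matches the given one to within 2 mm. First move: over the dial.

apply_moves([
  {"dp": [-34.6, 0, 38.8], "turn": [0, 0, 0], "grip": -1},
  {"dp": [-34.6, 0, 38.8], "turn": [0, 0, 0], "grip": -1},
  {"dp": [-34.6, 0, 38.8], "turn": [0, 0, 0], "grip": -1},
  {"dp": [-34.6, 0, 38.8], "turn": [0, 0, 0], "grip": -1},
  {"dp": [-34.6, 0, 38.8], "turn": [0, 0, 0], "grip": -1},
  {"dp": [-34.6, 0, 38.8], "turn": [0, 0, 0], "grip": -1},
  {"dp": [-34.6, 0, 38.8], "turn": [0, 0, 0], "grip": -1},
  {"dp": [-34.6, 0, 38.8], "turn": [0, 0, 0], "grip": -1},
  {"dp": [-34.6, 0, 38.8], "turn": [0, 0, 0], "grip": -1},
  {"dp": [-34.6, 0, 38.8], "turn": [0, 0, 0], "grip": -1},
  {"dp": [-34.6, 0, 38.8], "turn": [0, 0, 0], "grip": -1},
  {"dp": [-34.6, 0, 38.8], "turn": [0, 0, 0], "grip": -1},
  {"dp": [-34.6, 0, 38.8], "turn": [0, 0, 0], "grip": -1},
  {"dp": [-34.6, 0, 38.8], "turn": [0, 0, 0], "grip": -1},
])

```text
clock: 1.85
position: [0.5264, 0.1641, 0.2309]
orientation: [-1.395, 0.86, -0.86]
force: [1.1, -0.0, 0.5]
width: 1.003
```

apply_moves([
  {"dp": [0, 0, 0], "turn": [0, -0.183, 0], "grip": -1},
  {"dp": [0, 0, 0], "turn": [0, -0.183, 0], "grip": -1},
  {"dp": [0, 0, 0], "turn": [0, -0.183, 0], "grip": -1},
  {"dp": [0, 0, 0], "turn": [0, -0.183, 0], "grip": -1},
  {"dp": [0, 0, 0], "turn": [0, -0.183, 0], "grip": -1},
  {"dp": [0, 0, 0], "turn": [0, -0.183, 0], "grip": -1},
  {"dp": [0, 0, 0], "turn": [0, -0.183, 0], "grip": -1},
  {"dp": [0, 0, 0], "turn": [0, -0.183, 0], "grip": -1},
  {"dp": [0, 0, 0], "turn": [0, -0.183, 0], "grip": -1},
  {"dp": [0, 0, 0], "turn": [0, -0.183, 0], "grip": -1},
  {"dp": [0, 0, 0], "turn": [0, -0.183, 0], "grip": -1},
  {"dp": [0, 0, 0], "turn": [0, -0.183, 0], "grip": -1},
  {"dp": [0, 0, 0], "turn": [0, -0.183, 0], "grip": -1},
  {"dp": [0, 0, 0], "turn": [0, -0.183, 0], "grip": -1},
  {"dp": [0, 0, 0], "turn": [0, -0.183, 0], "grip": -1},
  {"dp": [0, 0, 0], "turn": [0, -0.183, 0], "grip": -1},
  {"dp": [0, 0, 0], "turn": [0, 0, 0], "grip": -1},
])

```text
clock: 3.98
position: [0.5259, 0.1624, 0.2308]
orientation: [-1.08, -1.389, 1.391]
force: [0.4, 0.4, 0.2]
width: 0.995
```

```bash
cat >> h.py <<'E'
def rep(tgt=None,yaw=None):
    s=get_state();M=R.from_rotvec(s['orientation']).as_matrix()
    y=np.arctan2(M[1,0],M[0,0])
    print('t',round(s['clock'],2),'p',s['position'].round(4),'yaw',round(y,4),'q',s['qpos'].round(2),'F',s['force'].round(1),'T',s['torque'].round(2),'w',round(s['width'],3))
    print(M.round(3).tolist())
    if tgt is not None: print('dp mm',((M.T@(np.array(tgt)-s['position']))*1000).round(1))
    if yaw is not None: print('turn y',-(yaw-y))
E
python3 - <<'E'
from h import *
rep([.526,.163,.109],.242+np.pi/2)
E
```

```text
t 3.98 p [0.5259 0.1624 0.2308] yaw 1.8198 q [ 0.17  0.24  1.56 -0.    1.35 -1.65] F [0.4 0.4 0.2] T [-0.04  0.01  0.01] w 0.995
[[-0.246, -0.001, -0.969], [0.969, -0.0, -0.246], [-0.0, -1.0, 0.001]]
dp mm [  0.6 121.8  -0.4]
turn y 0.0070266900717006475
```

apply_moves([
  {"dp": [0.6, 17, 0], "turn": [0, 0.007, 0], "grip": -1},
  {"dp": [0, 17, 0], "turn": [0, 0, 0], "grip": -1},
  {"dp": [0, 17, 0], "turn": [0, 0, 0], "grip": -1},
  {"dp": [0, 17, 0], "turn": [0, 0, 0], "grip": -1},
  {"dp": [0, 17, 0], "turn": [0, 0, 0], "grip": -1},
  {"dp": [0, 17, 0], "turn": [0, 0, 0], "grip": -1},
  {"dp": [0, 12, 0], "turn": [0, 0, 0], "grip": -1},
  {"dp": [0, 7, 0], "turn": [0, 0, 0], "grip": 0},
  {"dp": [0, 0, 0], "turn": [0, 0, 0], "grip": 0},
  {"dp": [0, 0, 0], "turn": [0, 0, 0], "grip": 0.3},
  {"dp": [0, 0, 0], "turn": [0, 0, 0], "grip": 0.3},
  {"dp": [0, 0, 0], "turn": [0, 0, 0], "grip": 0.3},
])

```text
clock: 5.48
position: [0.5263, 0.1631, 0.1107]
orientation: [-1.084, -1.387, 1.386]
force: [-0.5, -1.0, -0.4]
width: 0.351
```

```bash
python3 - <<'E'
from h import *
rep([.526,.163,.109],.242+np.pi/2)
t=eyes.snapshot('top');s=eyes.snapshot('scene')
a=cv2.resize(t[170:270,150:270],None,fx=3.3,fy=3.3,interpolation=cv2.INTER_CUBIC)
b=cv2.resize(s[110:210,300:420],None,fx=3.3,fy=3.3,interpolation=cv2.INTER_CUBIC)
cv2.imwrite('pics/g1.png',np.hstack([a,b]))
E
```

```text
t 5.47 p [0.5263 0.1631 0.1107] yaw 1.8149 q [ 0.17  0.33  1.74 -0.    1.07 -1.64] F [-0.5 -1.  -0.4] T [ 0.03 -0.01 -0.02] w 0.351
[[-0.242, 0.001, -0.97], [0.97, 0.0, -0.242], [-0.0, -1.0, -0.001]]
dp mm [0.  1.7 0.3]
turn y 0.002099604425933599
```

View pics/g1.png

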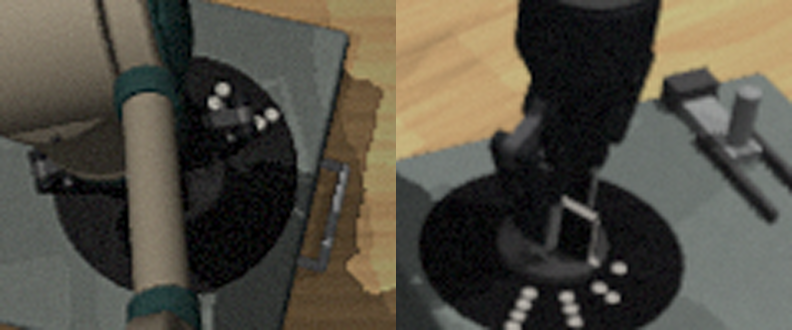

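The scene picture shows the white bar end, at about (578,235) in the crop, between the fingers, with the dial unturned. Now I'll close.

apply_moves([
  {"dp": [0, 1, 0], "turn": [0, 0, 0], "grip": 0.6},
  {"dp": [0, 0, 0], "turn": [0, 0, 0], "grip": 1},
  {"dp": [0, 0, 0], "turn": [0, 0, 0], "grip": 1},
  {"dp": [0, 0, 0], "turn": [0, 0, 0], "grip": 1},
])

```text
clock: 6.08
position: [0.526, 0.1637, 0.1095]
orientation: [-1.083, -1.387, 1.386]
force: [-1.1, 4.1, 2.6]
width: 0.148
```

```bash
python3 - <<'E'
from h import *
rep([.526,.163,.109],.242+np.pi/2)
E
```

```text
t 6.08 p [0.526  0.1637 0.1095] yaw 1.8148 q [ 0.17  0.34  1.74  0.    1.06 -1.64] F [-1.1  4.1  2.6] T [0.69 0.21 0.05] w 0.148
[[-0.242, 0.0, -0.97], [0.97, 0.001, -0.242], [0.001, -1.0, -0.0]]
dp mm [-0.7  0.5  0.2]
turn y 0.0019859136569650992
```

apply_moves([
  {"dp": [0, 0, 0], "turn": [0, 0.098, 0], "grip": 1},
  {"dp": [0, 0, 0], "turn": [0, 0.098, 0], "grip": 1},
  {"dp": [0, 0, 0], "turn": [0, 0.098, 0], "grip": 1},
  {"dp": [0, 0, 0], "turn": [0, 0.098, 0], "grip": 1},
  {"dp": [0, 0, 0], "turn": [0, 0.098, 0], "grip": 1},
  {"dp": [0, 0, 0], "turn": [0, 0.098, 0], "grip": 1},
  {"dp": [0, 0, 0], "turn": [0, 0.098, 0], "grip": 1},
])

```text
clock: 6.95
position: [0.5259, 0.1628, 0.1095]
orientation: [-1.388, -0.875, 0.876]
force: [-1.5, 1.1, 3.5]
width: 0.151
```

```bash
python3 - <<'E'
from h import *
rep([.526,.163,.109],-.243-.785+np.pi/2)
E
```

```text
t 6.95 p [0.5259 0.1628 0.1095] yaw 1.1262 q [ 0.17  0.34  1.74 -0.    1.06 -0.95] F [-1.5  1.1  3.5] T [0.27 0.19 0.02] w 0.151
[[0.43, -0.0, -0.903], [0.903, -0.001, 0.43], [-0.001, -1.0, -0.0]]
dp mm [ 0.2  0.5 -0. ]
turn y 0.583358746613754
```

apply_moves([
  {"dp": [0, 0, 0], "turn": [0, 0.098, 0], "grip": 1},
  {"dp": [0, 0, 0], "turn": [0, 0.098, 0], "grip": 1},
  {"dp": [0, 0, 0], "turn": [0, 0.098, 0], "grip": 1},
  {"dp": [0, 0, 0], "turn": [0, 0.098, 0], "grip": 1},
  {"dp": [0, 0, 0], "turn": [0, 0.098, 0], "grip": 1},
  {"dp": [0, 0, 0], "turn": [0, 0.093, 0], "grip": 1},
  {"dp": [0, 0, 0], "turn": [0, 0, 0], "grip": 1},
  {"dp": [0, 0, 0], "turn": [0, 0, 0], "grip": 1},
  {"dp": [0, 0, 0], "turn": [0, 0, 0], "grip": 1},
  {"dp": [0, 0, 0], "turn": [0, 0, 0], "grip": 1},
  {"dp": [0, 0, 0], "turn": [0, 0, 0], "grip": 1},
])

```text
clock: 8.32
position: [0.5253, 0.1623, 0.1094]
orientation: [-1.529, -0.428, 0.431]
force: [-2.2, -0.8, 5.6]
width: 0.151
```

```bash
python3 - <<'E'
from h import *
rep([.526,.163,.109],-.243+.785+np.pi/2)
t=eyes.snapshot('top');s=eyes.snapshot('scene')
a=cv2.resize(t[170:270,150:270],None,fx=3.3,fy=3.3,interpolation=cv2.INTER_CUBIC)
b=cv2.resize(s[110:210,300:420],None,fx=3.3,fy=3.3,interpolation=cv2.INTER_CUBIC)
cv2.imwrite('pics/g2.png',np.hstack([a,b]))
E
```

```text
t 8.32 p [0.5253 0.1623 0.1094] yaw 0.548 q [ 0.17  0.34  1.74 -0.    1.06 -0.37] F [-2.2 -0.8  5.6] T [-0.15  0.47 -0.11] w 0.151
[[0.854, -0.001, -0.521], [0.521, -0.002, 0.854], [-0.002, -1.0, -0.001]]
dp mm [1.  0.4 0.3]
turn y -1.5647653704998616
```

View pics/g2.png

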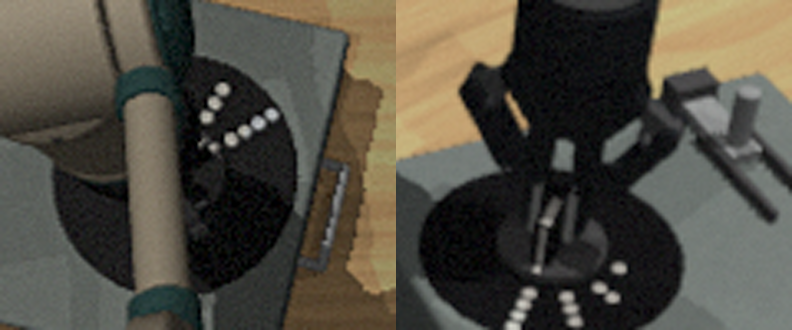

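The pointer end, at about (537,268) in the right half, lines up with the four-dot row, so the dial rests on 4. Now counterclockwise to 1.

apply_moves([
  {"dp": [0, 0, 0], "turn": [0, -0.098, 0], "grip": 1},
  {"dp": [0, 0, 0], "turn": [0, -0.098, 0], "grip": 1},
  {"dp": [0, 0, 0], "turn": [0, -0.098, 0], "grip": 1},
  {"dp": [0, 0, 0], "turn": [0, -0.098, 0], "grip": 1},
  {"dp": [0, 0, 0], "turn": [0, -0.098, 0], "grip": 1},
  {"dp": [0, 0, 0], "turn": [0, -0.098, 0], "grip": 1},
  {"dp": [0, 0, 0], "turn": [0, -0.098, 0], "grip": 1},
  {"dp": [0, 0, 0], "turn": [0, -0.098, 0], "grip": 1},
  {"dp": [0, 0, 0], "turn": [0, -0.098, 0], "grip": 1},
  {"dp": [0, 0, 0], "turn": [0, -0.098, 0], "grip": 1},
  {"dp": [0, 0, 0], "turn": [0, -0.098, 0], "grip": 1},
  {"dp": [0, 0, 0], "turn": [0, -0.098, 0], "grip": 1},
  {"dp": [0, 0, 0], "turn": [0, -0.098, 0], "grip": 1},
  {"dp": [0, 0, 0], "turn": [0, -0.098, 0], "grip": 1},
  {"dp": [0, 0, 0], "turn": [0, -0.098, 0], "grip": 1},
  {"dp": [0, 0, 0], "turn": [0, -0.098, 0], "grip": 1},
  {"dp": [0, 0, 0], "turn": [0, 0, 0], "grip": 1},
  {"dp": [0, 0, 0], "turn": [0, 0, 0], "grip": 1},
  {"dp": [0, 0, 0], "turn": [0, 0, 0], "grip": 1},
  {"dp": [0, 0, 0], "turn": [0, 0, 0], "grip": 1},
])

```text
clock: 10.92
position: [0.5258, 0.1641, 0.1095]
orientation: [-0.9, -1.598, 1.595]
force: [-2.1, 3.7, 3.6]
width: 0.145
```

```bash
python3 - <<'E'
from h import *
rep([.526,.163,.109],-.243-.262+np.pi/2)
t=eyes.snapshot('top');s=eyes.snapshot('scene')
a=cv2.resize(t[170:270,150:270],None,fx=3.3,fy=3.3,interpolation=cv2.INTER_CUBIC)
b=cv2.resize(s[110:210,300:420],None,fx=3.3,fy=3.3,interpolation=cv2.INTER_CUBIC)
cv2.imwrite('pics/g3.png',np.hstack([a,b]))
E
```

```text
t 10.93 p [0.5258 0.1641 0.1095] yaw 2.114 q [ 0.17  0.34  1.74  0.    1.06 -1.94] F [-2.1  3.7  3.6] T [0.72 0.41 0.07] w 0.145
[[-0.517, -0.0, -0.856], [0.856, 0.002, -0.517], [0.002, -1.0, -0.001]]
dp mm [-1.   0.5  0.4]
turn y 1.0482325557208076
```

View pics/g3.png

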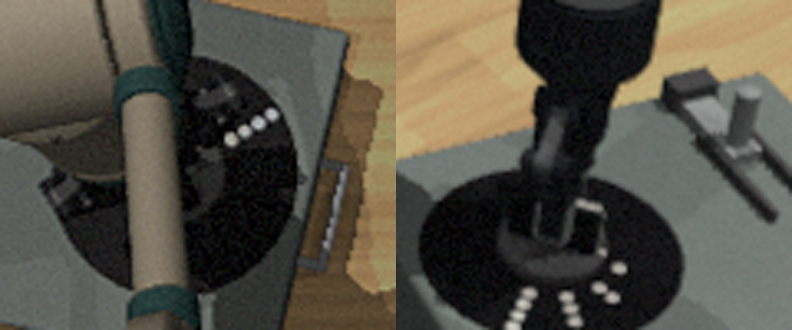

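The pointer foot, at about (603,252), faces the single dot at (619,268), so the dial is on 1. Now clockwise to 3, 1.048 rad.

apply_moves([
  {"dp": [0, 0, 0], "turn": [0, 0.0953, 0], "grip": 1},
  {"dp": [0, 0, 0], "turn": [0, 0.0953, 0], "grip": 1},
  {"dp": [0, 0, 0], "turn": [0, 0.0953, 0], "grip": 1},
  {"dp": [0, 0, 0], "turn": [0, 0.0953, 0], "grip": 1},
  {"dp": [0, 0, 0], "turn": [0, 0.0953, 0], "grip": 1},
  {"dp": [0, 0, 0], "turn": [0, 0.0953, 0], "grip": 1},
  {"dp": [0, 0, 0], "turn": [0, 0.0953, 0], "grip": 1},
  {"dp": [0, 0, 0], "turn": [0, 0.0953, 0], "grip": 1},
  {"dp": [0, 0, 0], "turn": [0, 0.0953, 0], "grip": 1},
  {"dp": [0, 0, 0], "turn": [0, 0.0953, 0], "grip": 1},
  {"dp": [0, 0, 0], "turn": [0, 0.0953, 0], "grip": 1},
  {"dp": [0, 0, 0], "turn": [0, 0, 0], "grip": 1},
  {"dp": [0, 0, 0], "turn": [0, 0, 0], "grip": 1},
  {"dp": [0, 0, 0], "turn": [0, 0, 0], "grip": 1},
  {"dp": [0, 0, 0], "turn": [0, 0, 0], "grip": 1},
])

```text
clock: 12.9
position: [0.5259, 0.1627, 0.1095]
orientation: [-1.407, -0.831, 0.832]
force: [-2.2, 1.2, 5.4]
width: 0.15
```

```bash
python3 - <<'E'
from h import *
rep([.526,.163,.109],-.243-.262+np.pi/2)
s=eyes.snapshot('scene')
b=cv2.resize(s[110:210,300:420],None,fx=5,fy=5,interpolation=cv2.INTER_CUBIC)
cv2.imwrite('pics/g4.png',b)
E
```

```text
t 12.9 p [0.5259 0.1627 0.1095] yaw 1.0677 q [ 0.17  0.34  1.74 -0.    1.06 -0.89] F [-2.2  1.2  5.4] T [ 0.1   0.44 -0.01] w 0.15
[[0.482, -0.0, -0.876], [0.876, -0.001, 0.482], [-0.001, -1.0, -0.0]]
dp mm [0.3 0.5 0. ]
turn y 0.0018876387441189024
```

View pics/g4.png

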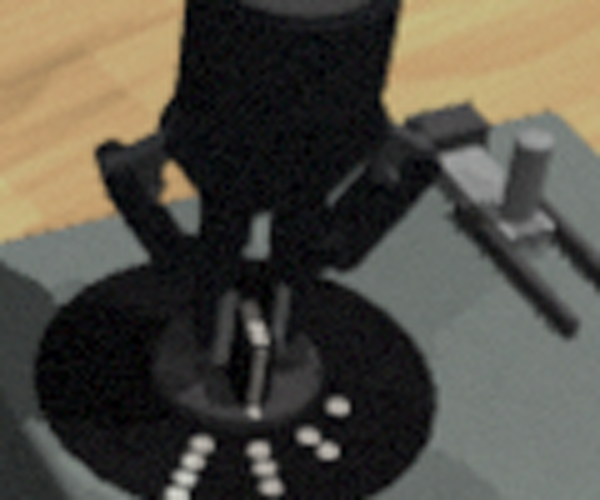

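The pointer foot (253,410) faces the three-dot row starting at (259,449), so the dial is on 3. Next: open and rise.

apply_moves([
  {"dp": [0, 0, 0], "turn": [0, 0, 0], "grip": 0.4},
  {"dp": [0, 0, 0], "turn": [0, 0, 0], "grip": 0.2},
  {"dp": [0, 0, 0], "turn": [0, 0, 0], "grip": 0.2},
  {"dp": [0, 0, 0], "turn": [0, 0, 0], "grip": 0.2},
  {"dp": [0, -8, 0], "turn": [0, 0, 0], "grip": 0.2},
  {"dp": [0, -15, 0], "turn": [0, 0, 0], "grip": 0.2},
  {"dp": [0, -25, 0], "turn": [0, 0, 0], "grip": 0},
  {"dp": [0, -25, 0], "turn": [0, 0, 0], "grip": 0},
  {"dp": [0, -20, 0], "turn": [0, 0, 0], "grip": 0},
  {"dp": [0, 0, 0], "turn": [0, 0, 0], "grip": 0},
])

```text
clock: 14.2
position: [0.5275, 0.1633, 0.205]
orientation: [-1.409, -0.834, 0.826]
force: [-0.7, 0.5, 0.3]
width: 0.497
```

```bash
python3 - <<'E'
from h import *
rep([.521,.329,.2])
s=eyes.snapshot('scene')
b=cv2.resize(s[110:210,300:420],None,fx=5,fy=5,interpolation=cv2.INTER_CUBIC)
cv2.imwrite('pics/g5.png',b)
E
```

```text
t 14.2 p [0.5275 0.1633 0.205 ] yaw 1.0658 q [ 0.17  0.25  1.6  -0.    1.28 -0.89] F [-0.7  0.5  0.3] T [-0.01 -0.03  0.02] w 0.497
[[0.484, 0.005, -0.875], [0.875, 0.001, 0.484], [0.003, -1.0, -0.004]]
dp mm [141.9   5.1  85.8]
```

View pics/g5.png

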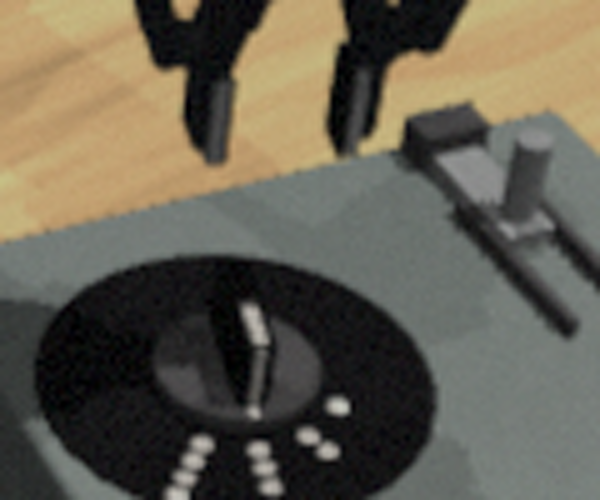

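The dial stayed on 3. Moving over the post with the jaws across the slide.

apply_moves([
  {"dp": [35.5, 0, 21.5], "turn": [0, 0, 0], "grip": 0},
  {"dp": [35.5, 0, 21.5], "turn": [0, 0, 0], "grip": 0},
  {"dp": [35.5, 0, 21.5], "turn": [0, 0, 0], "grip": 0},
  {"dp": [35.5, 0, 21.5], "turn": [0, 0, 0], "grip": 0},
  {"dp": [0, 0, 0], "turn": [0, -0.131, 0], "grip": 0},
  {"dp": [0, 0, 0], "turn": [0, -0.131, 0], "grip": 0},
  {"dp": [0, 0, 0], "turn": [0, 0, 0], "grip": 0},
])

```text
clock: 15.12
position: [0.5189, 0.3288, 0.2011]
orientation: [-1.315, -1.025, 1.029]
force: [-0.3, 0.3, -0.0]
width: 0.498
```

```bash
python3 - <<'E'
from h import *
rep([.521,.330,.108],-.243+np.pi/2)
E
```

```text
t 15.12 p [0.5189 0.3288 0.2011] yaw 1.3265 q [ 0.45  0.35  1.47 -0.    1.32 -0.87] F [-0.3  0.3 -0. ] T [-0.01 -0.05  0.02] w 0.498
[[0.242, -0.002, -0.97], [0.97, -0.001, 0.242], [-0.002, -1.0, 0.002]]
dp mm [ 1.8 93.1 -1.9]
turn y -0.0013083382287464307
```

apply_moves([
  {"dp": [1.8, 13, -1.9], "turn": [0, 0, 0], "grip": 0},
  {"dp": [0, 14, 0], "turn": [0, 0, 0], "grip": 0},
  {"dp": [0, 14, 0], "turn": [0, 0, 0], "grip": 0},
  {"dp": [0, 14, 0], "turn": [0, 0, 0], "grip": 0},
  {"dp": [0, 14, 0], "turn": [0, 0, 0], "grip": 0},
  {"dp": [0, 14, 0], "turn": [0, 0, 0], "grip": 0},
  {"dp": [0, 10, 0], "turn": [0, 0, 0], "grip": 0},
  {"dp": [0, 0, 0], "turn": [0, 0, 0], "grip": 0.3},
  {"dp": [0, 0, 0], "turn": [0, 0, 0], "grip": 0.3},
])

```text
clock: 16.25
position: [0.5221, 0.3304, 0.1096]
orientation: [-1.315, -1.029, 1.028]
force: [0.4, 0.1, 0.6]
width: 0.349
```

```bash
python3 - <<'E'
from h import *
rep([.521,.330,.108],-.243+np.pi/2)
s=eyes.snapshot('scene')
b=cv2.resize(s[90:210,320:460],None,fx=4,fy=4,interpolation=cv2.INTER_CUBIC)
cv2.imwrite('pics/g6.png',b)
E
```

```text
t 16.25 p [0.5221 0.3304 0.1096] yaw 1.3277 q [ 0.45  0.43  1.59 -0.    1.12 -0.88] F [0.4 0.1 0.6] T [0.01 0.03 0.09] w 0.349
[[0.241, 0.001, -0.971], [0.971, 0.0, 0.241], [0.0, -1.0, -0.001]]
dp mm [-0.6  1.6  1. ]
turn y -7.788384542961602e-05
```

View pics/g6.png

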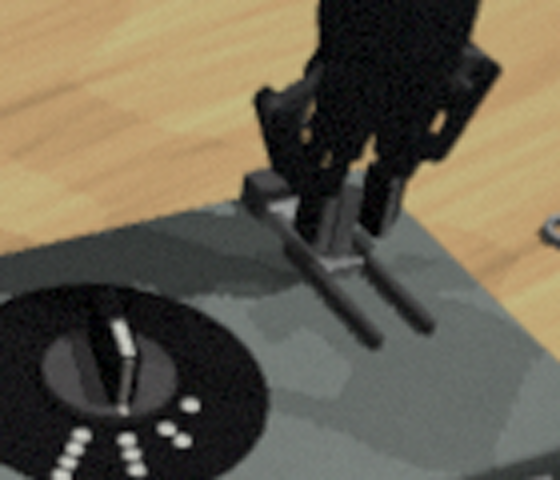

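The post (342,220) stands between the fingers. Now I'll grip it.

apply_moves([
  {"dp": [0, 0, 0], "turn": [0, 0, 0], "grip": 0.5},
  {"dp": [0, 0, 0], "turn": [0, 0, 0], "grip": 1},
  {"dp": [0, 0, 0], "turn": [0, 0, 0], "grip": 1},
  {"dp": [0, 0, 0], "turn": [0, 0, 0], "grip": 1},
])

```text
clock: 16.8
position: [0.5218, 0.3292, 0.11]
orientation: [-1.316, -1.028, 1.029]
force: [-0.7, -4.2, 5.6]
width: 0.168
```

```bash
python3 - <<'E'
from h import *
rep()
E
```

```text
t 16.8 p [0.5218 0.3292 0.11  ] yaw 1.328 q [ 0.45  0.42  1.59 -0.    1.13 -0.88] F [-0.7 -4.2  5.6] T [-0.79  0.21  0.04] w 0.168
[[0.24, 0.0, -0.971], [0.971, -0.002, 0.24], [-0.002, -1.0, -0.001]]
```

apply_moves([
  {"dp": [0, 0, -4], "turn": [0, 0, 0], "grip": 1},
  {"dp": [0, 0, -5], "turn": [0, 0, 0], "grip": 1},
  {"dp": [0, 0, -5], "turn": [0, 0, 0], "grip": 1},
  {"dp": [0, 0, -5], "turn": [0, 0, 0], "grip": 1},
  {"dp": [0, 0, -5], "turn": [0, 0, 0], "grip": 1},
  {"dp": [0, 0, -5], "turn": [0, 0, 0], "grip": 1},
  {"dp": [0, 0, -5], "turn": [0, 0, 0], "grip": 1},
  {"dp": [0, 0, -4], "turn": [0, 0, 0], "grip": 1},
  {"dp": [0, 0, -2], "turn": [0, 0, 0], "grip": 1},
  {"dp": [0, 0, 0], "turn": [0, 0, 0], "grip": 1},
  {"dp": [0, 0, 0], "turn": [0, 0, 0], "grip": 1},
  {"dp": [0, 0, 0], "turn": [0, 0, 0], "grip": 1},
])

```text
clock: 18.3
position: [0.5602, 0.3195, 0.11]
orientation: [-1.315, -1.027, 1.03]
force: [-2.2, -4.7, 5.7]
width: 0.166
```

```bash
python3 - <<'E'
from h import *
rep()
p=get_state()['position'];print(np.hypot(*(p-[.5218,.3292,.11])[:2]))
s=eyes.snapshot('scene')
b=cv2.resize(s[90:210,320:460],None,fx=4,fy=4,interpolation=cv2.INTER_CUBIC)
cv2.imwrite('pics/g7.png',b)
E
```

```text
t 18.3 p [0.5602 0.3195 0.11  ] yaw 1.3279 q [ 0.41  0.46  1.53 -0.    1.16 -0.92] F [-2.2 -4.7  5.7] T [-0.73  0.39  0.07] w 0.166
[[0.241, -0.0, -0.971], [0.971, -0.002, 0.241], [-0.002, -1.0, 0.0]]
0.039584411785836195
```

View pics/g7.png

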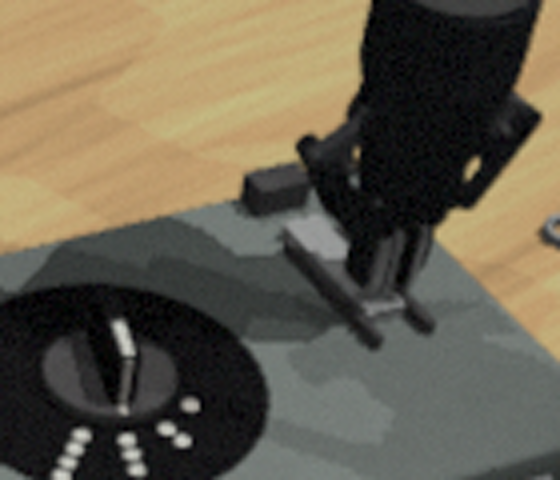

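The bolt bar has left its keeper and moved 39.6 mm. The dial is still on 3. Next: let go and rise.

apply_moves([
  {"dp": [0, 0, 0], "turn": [0, 0, 0], "grip": 0.4},
  {"dp": [0, 0, 0], "turn": [0, 0, 0], "grip": 0.2},
  {"dp": [0, 0, 0], "turn": [0, 0, 0], "grip": 0.2},
  {"dp": [0, 0, 0], "turn": [0, 0, 0], "grip": 0.2},
  {"dp": [0, -8, 0], "turn": [0, 0, 0], "grip": 0.2},
  {"dp": [0, -15, 0], "turn": [0, 0, 0], "grip": 0.2},
  {"dp": [0, -25, 0], "turn": [0, 0, 0], "grip": 0.2},
  {"dp": [0, -30, 0], "turn": [0, 0, 0], "grip": 0.2},
  {"dp": [0, -30, 0], "turn": [0, 0, 0], "grip": 0.2},
  {"dp": [0, -15, 0], "turn": [0, 0, 0], "grip": 0.2},
  {"dp": [0, 0, 0], "turn": [0, 0, 0], "grip": 0.2},
  {"dp": [0, 0, 0], "turn": [0, 0, 0], "grip": 0.2},
])

```text
clock: 19.85
position: [0.5599, 0.3203, 0.2311]
orientation: [-1.314, -1.026, 1.03]
force: [-0.1, 0.1, -1.1]
width: 0.397
```

```bash
python3 - <<'E'
from h import *
rep()
s=eyes.snapshot('scene')
b=cv2.resize(s[90:230,280:480],None,fx=4,fy=4,interpolation=cv2.INTER_CUBIC)
cv2.imwrite('pics/g8.png',b)
E
```

```text
t 19.85 p [0.5599 0.3203 0.2311] yaw 1.3277 q [ 0.41  0.38  1.34 -0.    1.42 -0.92] F [-0.1  0.1 -1.1] T [-0.03 -0.01 -0.01] w 0.397
[[0.241, -0.002, -0.971], [0.971, -0.001, 0.241], [-0.001, -1.0, 0.002]]
```

View pics/g8.png

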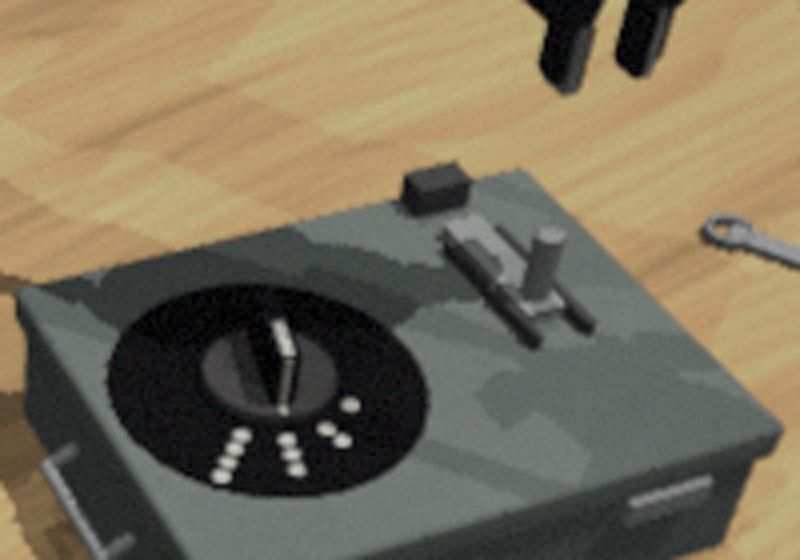

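The post top is at crop (550,235), the bolt is clear of its keeper, and the pointer is on 3. I'll check the post's position, then hand in.

```bash
python3 - <<'E'
from h import *
a=at('scene',(280+550/4,90+235/4),.139);b=at('scene',(280+509/4,120+70/4),.139)
print(a,b,np.linalg.norm(a-b))
ticket.close_job()
E
```

```text
[0.56034946 0.3192294  0.139     ] [0.52096238 0.33103209 0.139     ] 0.04111745930084273
the job is handed in; nothing more can be done
```

The larger box's dial was turned to 4, back to 1, then to 3, and its bolt was slid out of its keeper. The gripper then let go and rose clear, and I handed the job in about 20 s into the 48 s allowed. The hand-in reports no verdict.

- **Dial:** it rested at about 0.78, -0.79 and 0.26 rad, worked out from the tool's yaw and the measured box yaw. The pictures at each stop showed the pointer facing the right row of dots, with the last stop still on 3 after the bolt was drawn. Each pause was about 0.5 s.
- **Bolt:** it is drawn about 40 mm: 39.6 mm by arm travel and 41.1 mm from the pictures, which agree within the calibration's 2 mm.
- **Forces:** readings at the end of each move were at most about 7 N.
- **Smaller box:** the gripper passed it only in transit and never came down near it. I did not take a closing picture of its dial.
- **Disagreement:** the two cameras differed by up to about 8 mm on one box corner and 4 mm on the dial axis. I used a position near the top camera's, and the grasps confirmed it.

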